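# Tap the dosing pumps into programme order

### The job

The cordless dosing pumps on this indoor-farm bench join tonight's feeding programme in the order in which their keys go down, so with the fingertips lightly press the blue key, then the white, then the red, each all the way down, where it stays. Do not press the yellow key. Touch only: press gently (under 20 N), do not lift or shift any pump, leave everything else on the bench where it stands, and finish with the hand clear.

Things in the scene. Friction and masses are not known exactly. Their poses are not given: they have to be found in the camera images.
- blue_pump: The blue dosing pump (pressed first): a loose grey box 70 x 70 mm and 85 mm high, about 0.7 kg, standing on four rubber feet, with a blue band and a round pump head (54 mm across, 16 mm deep, centre 38 mm up) on its -x side. Origin at the centre of its underside, z up. The pumps stand in a loose row across the bench, in any order.
- blue_top (a point): Centre of the top face of the blue key, in the middle of the pump's top: a round cap 38 mm across on a collar 48 mm across, both blue. When up, the collar stands 14 mm and the cap's top 32 mm proud of the pump (117 mm above the bench). The cap is springy: it gives up to 16 mm against the collar (0.9 N per mm) and springs back when let go. The point moves with the cap.
- blue_key (a joint): Travel of the blue key's collar, m: 0 = up, 0.012 = fully down on its stop. It slides straight down under about 3 N (friction, no return spring), so the cap first gives about 3 mm, then the collar goes down 12 mm with it and stays where it is left, then the force rises by 0.9 N per mm again: 5 to 6 N, with the cap's top pressed about 18 mm down, means fully down. More than 0.008 counts as down, less than 0.003 as up.
- white_pump: The white dosing pump (pressed second): a loose grey box 70 x 70 mm and 85 mm high, about 0.7 kg, standing on four rubber feet, with a white band and a round pump head (54 mm across, 16 mm deep, centre 38 mm up) on its -x side. Origin at the centre of its underside, z up. The pumps stand in a loose row across the bench, in any order.
- white_top (a point): Centre of the top face of the white key, in the middle of the pump's top: a round cap 38 mm across on a collar 48 mm across, both white. When up, the collar stands 14 mm and the cap's top 32 mm proud of the pump (117 mm above the bench). The cap is springy: it gives up to 16 mm against the collar (0.9 N per mm) and springs back when let go. The point moves with the cap.
- white_key (a joint): Travel of the white key's collar, m: 0 = up, 0.012 = fully down on its stop. It slides straight down under about 3 N (friction, no return spring), so the cap first gives about 3 mm, then the collar goes down 12 mm with it and stays where it is left, then the force rises by 0.9 N per mm again: 5 to 6 N, with the cap's top pressed about 18 mm down, means fully down. More than 0.008 counts as down, less than 0.003 as up.
- red_pump: The red dosing pump (pressed third): a loose grey box 70 x 70 mm and 85 mm high, about 0.7 kg, standing on four rubber feet, with a red band and a round pump head (54 mm across, 16 mm deep, centre 38 mm up) on its -x side. Origin at the centre of its underside, z up. The pumps stand in a loose row across the bench, in any order.
- red_top (a point): Centre of the top face of the red key, in the middle of the pump's top: a round cap 38 mm across on a collar 48 mm across, both red. When up, the collar stands 14 mm and the cap's top 32 mm proud of the pump (117 mm above the bench). The cap is springy: it gives up to 16 mm against the collar (0.9 N per mm) and springs back when let go. The point moves with the cap.
- red_key (a joint): Travel of the red key's collar, m: 0 = up, 0.012 = fully down on its stop. It slides straight down under about 3 N (friction, no return spring), so the cap first gives about 3 mm, then the collar goes down 12 mm with it and stays where it is left, then the force rises by 0.9 N per mm again: 5 to 6 N, with the cap's top pressed about 18 mm down, means fully down. More than 0.008 counts as down, less than 0.003 as up.
- yellow_pump: The yellow dosing pump (never pressed): a loose grey box 70 x 70 mm and 85 mm high, about 0.7 kg, standing on four rubber feet, with a yellow band and a round pump head (54 mm across, 16 mm deep, centre 38 mm up) on its -x side. Origin at the centre of its underside, z up. The pumps stand in a loose row across the bench, in any order.
- yellow_top (a point): Centre of the top face of the yellow key, in the middle of the pump's top: a round cap 38 mm across on a collar 48 mm across, both yellow. When up, the collar stands 14 mm and the cap's top 32 mm proud of the pump (117 mm above the bench). The cap is springy: it gives up to 16 mm against the collar (0.9 N per mm) and springs back when let go. The point moves with the cap.
- yellow_key (a joint): Travel of the yellow key's collar, m: 0 = up, 0.012 = fully down on its stop. It slides straight down under about 3 N (friction, no return spring), so the cap first gives about 3 mm, then the collar goes down 12 mm with it and stays where it is left, then the force rises by 0.9 N per mm again: 5 to 6 N, with the cap's top pressed about 18 mm down, means fully down. More than 0.008 counts as down, less than 0.003 as up.
- pot_a: Bystander: loose black net pot with short chives, 56 mm wide, pot 50 mm high, leaves up to 110 mm; in front (-x side) of the red pump. Origin under its centre.
- pot_b: Bystander: loose black net pot with short chives, 56 mm wide, pot 50 mm high, leaves up to 110 mm; behind the pump row, on the robot's right. Origin under its centre.
- pot_c: Bystander: loose black net pot with short chives, 56 mm wide, pot 50 mm high, leaves up to 110 mm; behind the pump row, on the robot's left. Origin under its centre.
- sample_bottle: Bystander: loose amber sample bottle, 40 mm wide, 85 mm high, in front (-x side) of the blue pump. Origin under its centre.
- measuring_cup: Bystander: loose clear cup, 60 mm wide, 60 mm high, behind the middle of the pump row. Origin under its centre.
- ph_pen: Bystander: yellow and black pH pen lying on the bench at the left end of the pump row, 150 x 30 x 20 mm, long axis its x. Origin under its centre.
- dibber: Bystander: seed dibber (orange handle, steel tip, 135 x 22 x 22 mm) lying on the bench at the right end of the pump row, long axis its x. Origin under its middle.
There are look-alikes about, which are no part of the job. Leave any purple look-alike of the white_pump alone.

How it is judged:
By the outcome, as a careful person would: the job done as asked, in the order asked, and still so for the second after the job is handed in, with the robot touching nothing.
It also fails if it takes over 48 s, if anything falls off the work surface, if the arm or the gripper's body presses on something with over 40 N, if the wrist force passes 120 N, or if a joint passes its speed limit or range.

### The arm

A 7-joint arm with a two-finger parallel gripper is mounted at the origin on the work surface. World frame = base frame: x ahead of the robot, y to its left, z up, the work surface at z = 0. Lengths are in m, angles in degrees, forces in N, time in s.
With the tool pointing down it reaches from about 0.425 to 1.025 m from the base axis. Payload 9.4 kg.
Tool frame: the origin (TCP) lies on the mounting face of the last link; the fingertips stand 173 mm ahead of it and the grasp point (between the pads) lies 155 mm ahead of it; z points along the fingers, y is the line along which they close (so a half turn about z gives the same grasp; the last joint's range is limited). The gripper opens to 85 mm and grips with 20 to 120 N. Pads are 22 mm wide; open, the fingers measure 114 mm over their backs; the gripper's body (76 mm by 85 mm) begins 54 mm behind the grasp point. The pads swing forward as they close: fully open they stand 13 mm farther back than shut.
Start: joints at [-80.14, 34.337, -0.143, 91.639, 0.103, 54.024, -4.572], TCP at [0.179, 0.703, 0.405] pointing down, gripper open.
Joint ranges: [-147.43, 147.43], [-19.82, 112.94], [-74.19, 73.91], [6.32, 146.72], [-59.91, 239.91], [6.04, 106.73], [-150.56, 150.56]. Speed limits (degrees/s): [127.2, 127.2, 172.46, 172.46, 180, 180, 180].

### API

Orientations are given as a 3x3 rotation matrix whose columns are the frame's x, y, z axes.
In Python, from bench import status, camera, ctrl gives the robot as it stands. The module is installed in compiled form; this text tells all that it offers.
- The arm moves only by the tool send_rows, never from a script. Its argument "steps" is a list that holds one entry, the list of rows, each a list of 4 numbers: the shift along the tool's x, y, z in mm, then the turn about the tool's z in rad. In form: [[[x, y, z, spin], ...]]. A call has 1 to 10 rows; each row is the pose to reach, as a shift and turn from the pose commanded when the call began, along the tool's axes at that moment; what a row does not reach only later rows make up. A row lasts 1/12 s, in which the tool goes at most 41.7 mm and 7.16 degrees, less where a joint would pass 70% of its speed; a pose out of reach is approached as far as the arm can. A call with a gripper value outside its range is refused whole. "grip" is the opening, from 0 (shut) to 1 (fully open), set as the call begins (left out, the last holds). The fingers move at their own pace and stop on an object; "force" is the grip in N (left out, the last holds). Time passes only in rows, so rows that repeat a pose let the fingers close. It gives the time, the measured TCP pose, the force, the opening and the grip force at its end, in the units of the state.
- status.sense(): the state, without advancing time (a new reading comes with each control period).
- camera(name): name is "side" or "top"; returns a dict with "frame" (480x640x3 uint8, red, green, blue), "z_map" (480x640 float32, m along the optical axis (not along the pixel's ray), 0 where there is no reading), "K" (3x3 intrinsics, pixels), "xyz" and "attitude" of the camera in the world. Camera axes: x right, y up, looking along -z (the intrinsics and any distortion apply to the point x, -y, -z); pixel columns grow to the right and rows downward; lengths in m; the calibration is good to about 2 mm. A picture is of the moment at which its call begins.
- ctrl.sign_off(): hands the job in; it is judged then, once.
The state is a dict: "clock": time; "qpos": joint angles; "qd": joint speeds; "joint_torque": joint torques, N m; "tool_pos": TCP position; "ee_rot": TCP orientation; "force": force on the tool from outside, world axes, zero at the start; "moment": the same for the moment, N m; "finger_gap": opening from 0.0 (shut) to 1.0 (fully open); "grip_force": force on a finger pad.
Only numpy, scipy, OpenCV 4.12 (cv2) and the standard library are available. Lean on these libraries where they do the work, as an engineer would, in place of code of your own. Each camera call takes 0.05 s, during which the arm holds its last target. There are 200 camera calls.

## Working session

There is one attempt and no reset: what is moved stays moved. The work goes in short steps, Python scripts to look and compute and a tool call to move; the robot and the scene stay as the last step left them, time stands still between calls to the robot, and variables do not carry over. Pictures are saved under pics/ and viewed, at most 10 in all, crops included, and the job is handed in when it is done.

Besides the shell and the picture viewer there is one more tool, called after "Emit:" as name(argument=value, ...), one argument or row to a line, values as JSON. send_rows: Moves the arm, as the interface text tells. Its arguments: {"type":"object","properties":{"steps":{"type":"array","items":{"type":"array","items":{"type":"array","items":{"type":"number"}}}},"grip":{"type":"number"},"force":{"type":"number"}},"required":["steps"]}

```bash
mkdir -p pics; cat > h.py <<'E'
import numpy as np, cv2
from bench import status, camera, ctrl
def pts(c):
    K=c["K"];z=c["z_map"];v,u=np.indices(z.shape)
    P=np.stack([(u-K[0,2])/K[0,0]*z,-(v-K[1,2])/K[1,1]*z,-z],-1)
    return P@np.array(c["attitude"]).T+np.array(c["xyz"])
E
python3 - <<'E'
from h import *
for n in("top","side"):
    c=camera(n);np.savez(n+".npz",**c);cv2.imwrite(f"pics/{n}0.png",c["frame"][...,::-1]);print(n,[k for k in c],c["K"],c["xyz"],c["attitude"])
s=status.sense();print({k:np.round(s[k],3) for k in s})
E
```

```text
top ['frame', 'z_map', 'K', 'xyz', 'attitude'] [[481.04323879   0.         314.91732543]
 [  0.         481.04323879 239.51092808]
 [  0.           0.           1.        ]] [0.33602829 0.00665827 1.2647924 ] [[-0.01448015  0.97901057 -0.20329445]
 [-0.99988348 -0.01516007 -0.0017876 ]
 [-0.00483203  0.20324488  0.97911602]]
side ['frame', 'z_map', 'K', 'xyz', 'attitude'] [[434.57951819   0.         326.63364386]
 [  0.         434.57951819 235.86380187]
 [  0.           0.           1.        ]] [0.33756539 0.66348456 0.74288929] [[-0.94508177  0.22212797 -0.23974906]
 [-0.32681002 -0.63338358  0.7014417 ]
 [ 0.0039567   0.74127216  0.67119292]]
{'clock': np.float64(0.1), 'qpos': array([-80.138,  34.379,  -0.145,  91.677,   0.103,  54.024,  -4.571]), 'qd': array([-0.094, -0.035, -0.016, -0.145, -0.085,  0.049, -0.03 ]), 'joint_torque': array([ 6.0000e-03, -7.7799e+01,  1.5710e+00, -2.5863e+01,  1.3000e-02,
        5.0000e-03, -0.0000e+00]), 'tool_pos': array([0.178, 0.702, 0.404]), 'ee_rot': array([[-0.969,  0.246, -0.   ],
       [ 0.246,  0.969, -0.001],
       [-0.   , -0.001, -1.   ]]), 'force': array([ 0.376, -0.278, -0.476]), 'moment': array([-0.015, -0.023, -0.021]), 'grip_force': np.float64(0.0), 'finger_gap': np.float64(1.001)}
```

View pics/top0.png

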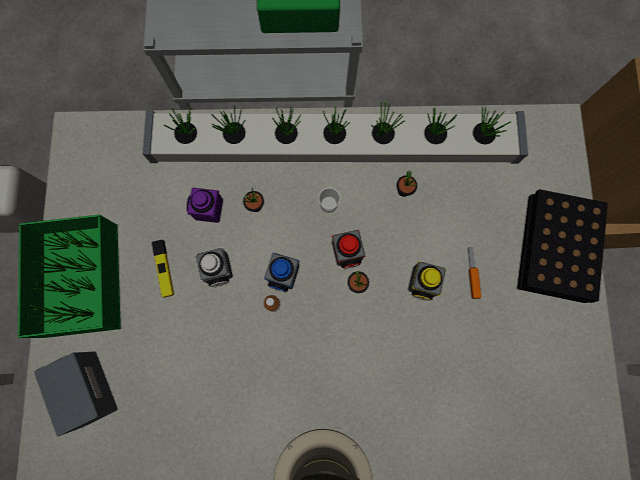

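View pics/side0.png

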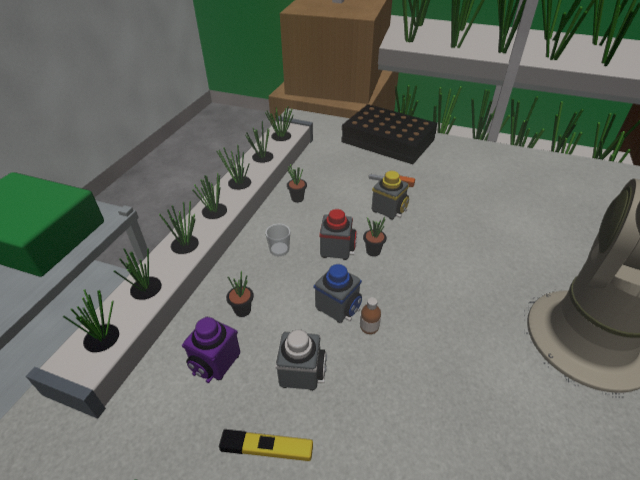

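The top view shows, left to right, the white key (209,261), blue (281,268), red (348,244) and yellow (430,277). The purple look-alike is at (203,200), the bottle at (271,302) and the front pot at (358,282). The side view agrees.

```bash
cat > m.py <<'E'
from h import *
def cap(c,lo,hi,smax,vmin,smin,zr=(0.108,0.125)):
    hsv=cv2.cvtColor(c["frame"],cv2.COLOR_RGB2HSV);P=pts(c)
    m=(hsv[...,0]>=lo)&(hsv[...,0]<=hi)&(hsv[...,1]>=smin)&(hsv[...,1]<=smax)&(hsv[...,2]>=vmin)&(P[...,2]>zr[0])&(P[...,2]<zr[1])&(P[...,0]>.3)&(P[...,0]<.9)&(abs(P[...,1])<.5)
    n,l,st,_=cv2.connectedComponentsWithStats(m.astype(np.uint8))
    i=1+np.argmax(st[1:,4]);q=P[l==i];v,u=np.nonzero(l==i)
    (x,y),r=cv2.minEnclosingCircle(q[:,:2].astype(np.float32))
    return dict(n=int(st[i,4]),px=(u.mean().round(1),v.mean().round(1)),mean=q.mean(0).round(4),circ=np.round((x,y,r),4))
COL=dict(blue=(100,125,255,60,120),white=(0,180,60,120,0),red=(0,8,255,60,120),yellow=(22,35,255,60,120))
E
python3 - <<'E'
from m import *
for n in("top","side"):
    c=dict(np.load(n+".npz"))
    for k in COL: print(n,k,cap(c,*COL[k]))
c=dict(np.load("top.npz"));P=pts(c)
for u,v in[(75,390),(100,350),(240,400),(203,200),(271,302),(358,282),(350,262),(281,285)]:print(u,v,P[v,u].round(3))
R=np.array(c["attitude"]);p=(np.array([.179,.703,.405])-c["xyz"])@R;print("tcp px",c["K"]@np.array([p[0],-p[1],-p[2]])/-p[2])
E
```

```text
top blue {'n': 184, 'px': (np.float64(279.9), np.float64(267.2)), 'mean': array([0.5077, 0.094 , 0.1165]), 'circ': array([0.5082, 0.0945, 0.0189])}
top white {'n': 165, 'px': (np.float64(208.0), np.float64(261.7)), 'mean': array([0.5237, 0.2681, 0.1165]), 'circ': array([0.5243, 0.2683, 0.0179])}
top red {'n': 181, 'px': (np.float64(348.7), np.float64(242.8)), 'mean': array([ 0.5651, -0.0733,  0.1163]), 'circ': array([ 0.5655, -0.0733,  0.0188])}
top yellow {'n': 194, 'px': (np.float64(431.6), np.float64(276.0)), 'mean': array([ 0.4808, -0.2697,  0.1159]), 'circ': array([ 0.481 , -0.2699,  0.0191])}
side blue {'n': 202, 'px': (np.float64(337.7), np.float64(271.4)), 'mean': array([0.5068, 0.0998, 0.1161]), 'circ': array([0.5077, 0.0971, 0.0178])}
side white {'n': 311, 'px': (np.float64(297.4), np.float64(338.2)), 'mean': array([0.5235, 0.2708, 0.1166]), 'circ': array([0.5238, 0.2689, 0.0189])}
side red {'n': 149, 'px': (np.float64(336.5), np.float64(214.8)), 'mean': array([ 0.5639, -0.067 ,  0.1154]), 'circ': array([ 0.5648, -0.0698,  0.0178])}
side yellow {'n': 115, 'px': (np.float64(391.7), np.float64(175.7)), 'mean': array([ 0.4803, -0.2629,  0.115 ]), 'circ': array([ 0.4821, -0.267 ,  0.0185])}
75 390 [0.231 0.561 0.123]
100 350 [0.317 0.565 0.001]
240 400 [ 0.19   0.203 -0.001]
203 200 [0.678 0.284 0.12 ]
271 302 [0.427 0.118 0.089]
358 282 [ 0.471 -0.094  0.098]
350 262 [ 0.526 -0.079  0.064]
281 285 [0.47  0.095 0.064]
tcp px [-94.17562239 440.57109606   1.        ]
```

Emit:
send_rows(
  steps=[
    [[-10, -11, 0, 0], [-30, -33, 0, 0], [-54, -59, 0, 0], [-81, -88, 0, 0], [-108, -118, 0, 0], [-135, -147, 0, 0], [-162, -176, 0, 0], [-190, -206, 0, 0], [-217, -235, 0, 0], [-244, -265, 0, 0]],
  ],
  grip=0,
  force=20,
)

```text
clock: 0.93
tool_pos: [0.3503, 0.3839, 0.4046]
ee_rot: [[-0.969, 0.246, -0.0], [0.246, 0.969, -0.0], [0.0, -0.0, -1.0]]
force: [0.5, 0.2, 0.9]
finger_gap: -0.003
grip_force: 0.0
```

Emit:
send_rows(
  steps=[
    [[-27, -29, 0, 0], [-54, -59, 0, 0], [-81, -88, 0, 0], [-108, -118, 0, 0], [-135, -147, 0, 0], [-162, -176, 0, 0], [-190, -206, 0, 0], [-210, -228, 0, 0], [-220, -239, 0, 0], [-224, -243, 0, 0]],
  ],
)

```text
clock: 1.77
tool_pos: [0.508, 0.0921, 0.4045]
ee_rot: [[-0.968, 0.251, 0.0], [0.251, 0.968, -0.001], [-0.0, -0.001, -1.0]]
force: [-0.1, 0.7, -0.1]
finger_gap: -0.001
grip_force: 0.0
```

Emit:
send_rows(
  steps=[
    [[0, 3, 15, 0], [0, 3, 40, 0], [0, 3, 65, 0], [0, 3, 85, 0], [0, 3, 97, 0], [0, 3, 100, 0], [0, 3, 100, 0], [0, 3, 100, 0]],
  ],
)

```text
clock: 2.43
tool_pos: [0.5078, 0.0986, 0.3051]
ee_rot: [[-0.969, 0.245, 0.0], [0.245, 0.969, 0.0], [-0.0, 0.0, -1.0]]
force: [-0.1, -0.2, 0.1]
finger_gap: 0.002
grip_force: 0.0
```

```bash
python3 - <<'E'
from m import *
c=camera("side");cv2.imwrite("pics/s1.png",cv2.resize(c["frame"][170:350,250:430,::-1],None,fx=3,fy=3))
s=status.sense();print(s["tool_pos"].round(4),s["force"].round(2))
P=pts(c)[170:350,250:430].reshape(-1,3)
m=(P[:,2]>.125)&(P[:,2]<.15)&(np.hypot(P[:,0]-.508,P[:,1]-.095)<.05)
print(m.sum(),P[m].min(0),P[m].max(0))
E
```

```text
[0.5079 0.0985 0.3054] [ 0.03  0.59 -0.35]
62 [0.49535418 0.09495332 0.13212335] [0.51780796 0.11412328 0.14983502]
```

View pics/s1.png

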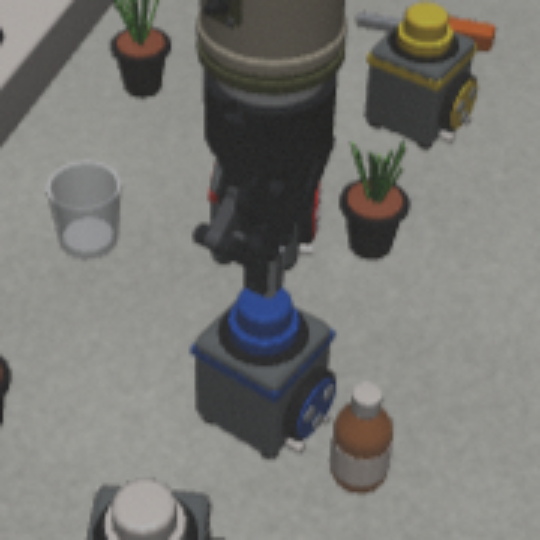

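The crop shows the shut fingertips straight above the blue cap (about 265,295 in the crop), with the bottle and pots clear. Pressing now.

Emit:
send_rows(
  steps=[
    [[0, -2, 6, 0], [0, -2, 12, 0], [0, -2, 16, 0], [0, -2, 20, 0], [0, -2, 24, 0], [0, -2, 27, 0], [0, -2, 30, 0], [0, -2, 32, 0], [0, -2, 33, 0], [0, -2, 33, 0]],
  ],
)

```text
clock: 3.32
tool_pos: [0.5074, 0.0961, 0.2716]
ee_rot: [[-0.969, 0.246, 0.0], [0.246, 0.969, -0.0], [-0.0, 0.0, -1.0]]
force: [0.2, -1.5, 6.1]
finger_gap: -0.001
grip_force: 3.0
```

Emit:
send_rows(
  steps=[
    [[0, 0, 1, 0], [0, 0, 1, 0], [0, 0, 1, 0]],
  ],
)

```text
clock: 3.57
tool_pos: [0.5074, 0.096, 0.2709]
ee_rot: [[-0.969, 0.246, 0.0], [0.246, 0.969, 0.0], [-0.0, 0.0, -1.0]]
force: [-0.1, -0.8, 6.5]
finger_gap: -0.001
grip_force: 3.3
```

Emit:
send_rows(
  steps=[
    [[0, 0, -5, 0], [0, 0, -12, 0], [0, 0, -22, 0], [0, 0, -40, 0], [0, 0, -60, 0], [4, 25, -75, 0], [9, 55, -80, 0], [14, 90, -80, 0], [19, 125, -80, 0], [24, 155, -80, 0]],
  ],
)

```text
clock: 4.4
tool_pos: [0.5219, 0.2545, 0.3519]
ee_rot: [[-0.969, 0.246, 0.001], [0.246, 0.969, 0.001], [-0.001, 0.001, -1.0]]
force: [1.1, -0.8, 0.0]
finger_gap: -0.005
grip_force: 0.0
```

Emit:
send_rows(
  steps=[
    [[2, 11, 0, 0], [3, 16, 0, 0], [3, 16, 0, 0], [3, 16, 0, 0]],
  ],
)

```text
clock: 4.73
tool_pos: [0.5231, 0.2671, 0.3509]
ee_rot: [[-0.969, 0.247, -0.0], [0.247, 0.969, -0.001], [0.0, -0.001, -1.0]]
force: [0.1, 0.1, -0.4]
finger_gap: -0.003
grip_force: 0.0
```

```bash
python3 - <<'E'
from m import *
s=status.sense();print(s["tool_pos"].round(4),s["force"].round(2))
c=camera("side")
for k in COL: print(k,cap(c,*COL[k],zr=(.098,.125)))
c=camera("top")
for k in COL: print(k,cap(c,*COL[k],zr=(.098,.125)))
E
```

```text
[0.5231 0.2671 0.3509] [ 0.11  0.1  -0.42]
blue {'n': 211, 'px': (np.float64(337.4), np.float64(275.2)), 'mean': array([0.5074, 0.099 , 0.1041]), 'circ': array([0.5078, 0.0971, 0.0185])}
white {'n': 431, 'px': (np.float64(297.4), np.float64(341.0)), 'mean': array([0.5226, 0.2733, 0.1122]), 'circ': array([0.5235, 0.2708, 0.0233])}
red {'n': 248, 'px': (np.float64(336.1), np.float64(217.3)), 'mean': array([ 0.5638, -0.0646,  0.11  ]), 'circ': array([ 0.5655, -0.0703,  0.0234])}
yellow {'n': 185, 'px': (np.float64(391.2), np.float64(177.9)), 'mean': array([ 0.4803, -0.2605,  0.1098]), 'circ': array([ 0.4803, -0.2674,  0.0224])}
blue {'n': 182, 'px': (np.float64(280.3), np.float64(267.9)), 'mean': array([0.5077, 0.094 , 0.1047]), 'circ': array([0.5079, 0.0941, 0.0186])}
white {'n': 106, 'px': (np.float64(208.7), np.float64(266.3)), 'mean': array([0.5132, 0.267 , 0.1118]), 'circ': array([0.5182, 0.2668, 0.0224])}
red {'n': 243, 'px': (np.float64(348.3), np.float64(243.7)), 'mean': array([ 0.5636, -0.0726,  0.112 ]), 'circ': array([ 0.5656, -0.0732,  0.0235])}
yellow {'n': 262, 'px': (np.float64(430.6), np.float64(276.9)), 'mean': array([ 0.4793, -0.2682,  0.1119]), 'circ': array([ 0.4805, -0.2709,  0.0235])}
```

Blue is down by 12 mm and hasn't shifted. White is next.

Emit:
send_rows(
  steps=[
    [[0, 1, 12, 0], [0, 1, 30, 0], [0, 1, 45, 0], [0, 1, 54, 0], [0, 1, 60, 0], [0, 1, 64, 0], [0, 1, 68, 0], [0, 1, 72, 0], [0, 1, 75, 0], [0, 1, 77, 0]],
  ],
)

```text
clock: 5.67
tool_pos: [0.5236, 0.2692, 0.2737]
ee_rot: [[-0.969, 0.246, 0.0], [0.246, 0.969, 0.0], [-0.0, 0.0, -1.0]]
force: [-0.6, -2.8, 5.0]
finger_gap: 0.005
grip_force: 2.1
```

Emit:
send_rows(
  steps=[
    [[0, 0, 2, 0], [0, 0, 3, 0], [0, 0, 3, 0], [0, 0, 3, 0]],
  ],
)

```text
clock: 6.0
tool_pos: [0.5236, 0.2693, 0.2711]
ee_rot: [[-0.969, 0.246, 0.001], [0.246, 0.969, 0.0], [-0.001, 0.0, -1.0]]
force: [-1.6, -2.5, 6.6]
finger_gap: -0.001
grip_force: 3.3
```

Emit:
send_rows(
  steps=[
    [[0, 0, -5, 0], [0, 0, -12, 0], [0, 0, -22, 0], [0, 0, -40, 0], [0, 0, -60, 0], [-8, -20, -75, 0], [-19, -50, -80, 0], [-33, -86, -80, 0], [-47, -122, -80, 0], [-61, -158, -80, 0]],
  ],
)

```text
clock: 6.83
tool_pos: [0.5437, 0.1002, 0.3519]
ee_rot: [[-0.97, 0.245, 0.002], [0.245, 0.97, 0.001], [-0.002, 0.001, -1.0]]
force: [0.7, -0.8, 0.3]
finger_gap: 0.001
grip_force: 0.0
```

Emit:
send_rows(
  steps=[
    [[-14, -36, 0, 0], [-28, -72, 0, 0], [-42, -108, 0, 0], [-54, -138, 0, 0], [-60, -155, 0, 0], [-63, -163, 0, 0], [-63, -163, 0, 0], [-63, -163, 0, 0]],
  ],
)

```text
clock: 7.5
tool_pos: [0.5647, -0.0713, 0.351]
ee_rot: [[-0.969, 0.246, 0.0], [0.246, 0.969, 0.001], [-0.0, 0.001, -1.0]]
force: [-0.5, -0.2, -0.8]
finger_gap: 0.001
grip_force: 0.0
```

```bash
python3 - <<'E'
from m import *
s=status.sense();print(s["tool_pos"].round(4),s["force"].round(2))
c=camera("side")
for k in COL: print(k,cap(c,*COL[k],zr=(.098,.125)))
E
```

```text
[ 0.5647 -0.0713  0.351 ] [-0.53 -0.19 -0.81]
blue {'n': 207, 'px': (np.float64(337.5), np.float64(275.3)), 'mean': array([0.5071, 0.0992, 0.1042]), 'circ': array([0.5083, 0.097 , 0.0186])}
white {'n': 296, 'px': (np.float64(297.7), np.float64(342.5)), 'mean': array([0.5232, 0.2714, 0.1047]), 'circ': array([0.5237, 0.2705, 0.0183])}
red {'n': 247, 'px': (np.float64(336.3), np.float64(217.5)), 'mean': array([ 0.5633, -0.0643,  0.1099]), 'circ': array([ 0.565 , -0.07  ,  0.0233])}
yellow {'n': 184, 'px': (np.float64(391.5), np.float64(177.9)), 'mean': array([ 0.4795, -0.2607,  0.1099]), 'circ': array([ 0.4792, -0.2635,  0.0224])}
```

White is down. The fingertips are now over the red key.

Emit:
send_rows(
  steps=[
    [[0, 0, 12, 0], [0, 0, 30, 0], [0, 0, 45, 0], [0, 0, 54, 0], [0, 0, 60, 0], [0, 0, 64, 0], [0, 0, 68, 0], [0, 0, 72, 0], [0, 0, 75, 0], [0, 0, 77, 0]],
  ],
)

```text
clock: 8.38
tool_pos: [0.5649, -0.072, 0.2738]
ee_rot: [[-0.969, 0.246, 0.001], [0.246, 0.969, 0.0], [-0.001, 0.0, -1.0]]
force: [-0.1, 2.8, 4.1]
finger_gap: 0.001
grip_force: 2.1
```

Emit:
send_rows(
  steps=[
    [[0, 0, 2, 0], [0, 0, 3, 0], [0, 0, 3, 0], [0, 0, 3, 0]],
  ],
)

```text
clock: 8.72
tool_pos: [0.5649, -0.072, 0.2711]
ee_rot: [[-0.969, 0.246, 0.001], [0.246, 0.969, 0.0], [-0.001, 0.001, -1.0]]
force: [-2.1, 2.1, 6.7]
finger_gap: 0.001
grip_force: 3.3
```

Emit:
send_rows(
  steps=[
    [[0, 0, -5, 0], [0, 0, -12, 0], [0, 0, -22, 0], [0, 0, -40, 0], [0, 0, -65, 0], [0, 0, -95, 0], [0, 0, -120, 0], [0, 0, -130, 0], [0, 0, -130, 0], [0, 0, -130, 0]],
  ],
)

```text
clock: 9.55
tool_pos: [0.5643, -0.0725, 0.4011]
ee_rot: [[-0.969, 0.247, 0.001], [0.247, 0.969, -0.0], [-0.001, 0.0, -1.0]]
force: [-0.5, -0.7, -0.5]
finger_gap: -0.004
grip_force: 0.0
```

```bash
python3 - <<'E'
from m import *
s=status.sense();print(s["tool_pos"].round(4),s["force"].round(2))
c=camera("side");cv2.imwrite("pics/s2.png",c["frame"][...,::-1])
for k in COL: print(k,cap(c,*COL[k],zr=(.098,.125)))
E
```

```text
[ 0.5643 -0.0725  0.4011] [-0.47 -0.68 -0.5 ]
blue {'n': 207, 'px': (np.float64(337.5), np.float64(275.3)), 'mean': array([0.5071, 0.0993, 0.1041]), 'circ': array([0.5075, 0.0977, 0.0182])}
white {'n': 296, 'px': (np.float64(297.7), np.float64(342.5)), 'mean': array([0.5232, 0.2714, 0.1047]), 'circ': array([0.5235, 0.2705, 0.018 ])}
red {'n': 137, 'px': (np.float64(336.3), np.float64(218.5)), 'mean': array([ 0.5644, -0.0679,  0.1038]), 'circ': array([ 0.5657, -0.0707,  0.0192])}
yellow {'n': 186, 'px': (np.float64(391.5), np.float64(177.8)), 'mean': array([ 0.4797, -0.2612,  0.1098]), 'circ': array([ 0.4806, -0.2675,  0.0225])}
```

View pics/s2.png

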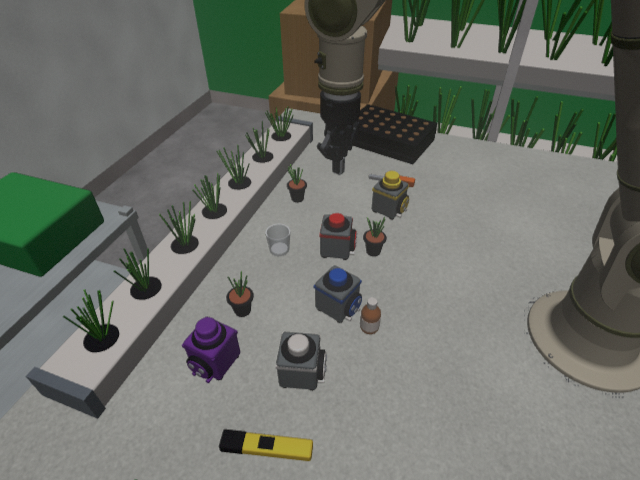

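In this picture the blue (337,275), white (298,342) and red (336,218) keys are down, and yellow (391,178) is still up. Nothing has moved and the hand is well clear.

```bash
python3 -c "
from bench import ctrl;print(ctrl.sign_off())"
```

```text
the job is handed in; nothing more can be done
None
```

I pressed the blue, white and red keys fully down in that order, reading under 8 N at each press, left yellow up with nothing visibly moved, and handed the job in with the hand clear at about 10 s.

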